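Set the long whetstone in the stone holder

ROBOT

A 6-joint arm with a two-finger parallel gripper is mounted at the origin on the work surface. World frame = base frame: x ahead of the robot, y to its left, z up, the work surface at z = 0. Lengths are in mm, angles in rad, forces in N, time in s.
With the tool pointing down it reaches from about 400 to 825 mm from the base axis. Payload 7 kg.
Tool frame: the origin (TCP) lies midway between the tips of the shut fingers; the grasp point (between the pads) lies 19 mm behind it (ctrl.pinch_z is the distance from the TCP to the grasp point, in mm); x points along the fingers, z is the direction in which the jaws open and shut, and the axes are right-handed (so a half turn about x gives the same grasp; the last joint's range is limited). The gripper opens to 88 mm and grips with 3 to 60 N. Pads are 19 mm wide; open, the fingers measure 130 mm over their backs; the gripper's body (78 mm by 193 mm) begins 47 mm behind the grasp point.
Start: joints at [-1.054, 0.359, 0.012, 0, -1.224, -0.288], TCP at [153.07, -657.392, 202.061] pointing down, gripper open.
Joint ranges: [-3.07, 3.07], [-1.43, 2.12], [-1.02, 1.25], [-3.03, 1.67], [-3.05, -0], [-3.03, 3.03]. Speed limits (rad/s): [2.39, 2.39, 3.01, 3.14, 3.14, 3.14].

INTERFACE

Orientations are given as [roll, pitch, yaw] about the fixed x, y, z axes, in that order (R = Rz(yaw) Ry(pitch) Rx(roll)).
In Python, from station import ctrl, capture, order gives the robot as it stands.
- The arm moves only by the shell command python3 -m creep 'ROWS' [FORCE]. ROWS is JSON, a list of rows, each a list of 3 entries, a list of its own where there are three numbers: the shift along the world's x, y, z in m, then the turn, a rotation vector about the world's x, y, z in rad, then the finger opening in m, from 0 to 0.0876. A call has 1 to 8 rows; each row shifts and turns the commanded pose from where the row before left it; what a row does not reach is not made up. A row lasts 1/10 s, in which the tool goes at most 50 mm and 8.59 degrees, less where a joint would pass 70% of its speed; a pose out of reach is approached as far as the arm can. A call with a gripper value outside its range is refused whole. The fingers move at their own pace and stop on an object; FORCE is the grip in N (left out, the last holds). Time passes only in rows, so rows that do not move let the fingers close. It gives the time, the measured TCP pose, the force and the opening at its end, in the units of the state.
- ctrl.get_obs(): the state, without advancing time (a new reading comes with each control period).
- capture(name): name is "side" or "top"; returns a dict with "pixels" (384x512x3 uint8, blue, green, red), "z_map" (384x512 float32, mm along the optical axis (not along the pixel's ray), 0 where there is no reading), "K" (3x3 intrinsics, pixels), "D" ([k1, k2, p1, p2, k3] as OpenCV has them; the pictures are not rectified), "extrinsics" (4x4, takes a point from world to camera coordinates). Camera axes: x right, y up, looking along -z (the intrinsics and any distortion apply to the point x, -y, -z); pixel columns grow to the right and rows downward; lengths in mm; the calibration is good to about 2 mm. A picture is of the moment at which its call begins.
- order.job_done(): hands the job in, once; it reports no verdict.
The state is a dict: "time": time; "joints": joint angles; "qd": joint speeds; "tau": joint torques, N m; "tcp_pos": TCP position; "eef_rot": TCP orientation; "ft_force": force on the tool from outside, world axes, zero at the start; "ft_torque": the same for the moment, N m; "opening": opening from 0.0 (shut) to 1.0 (fully open).
Only numpy, scipy, OpenCV 4.12 (cv2) and the standard library are available. Lean on these libraries where they do the work, as an engineer would, in place of code of your own. Each camera call takes 0.05 s, during which the arm holds its last target. There are 200 camera calls.

TASK

Set up for sharpening: take the longest of the three whetstones out of the sloping draining rack and lay it gently, flat and straight, on the rubber bed of the stone holder, without dropping it. Then slide the holder's movable jaw up until the stone is held between the two jaws with no play. Leave the other two stones, the bowl, the brush and the tin where they are.

Things in the scene. Friction and masses are not known exactly. Their poses are not given: they have to be found in the camera images.
- rack: Fixed slatted draining rack of pale wood, 294 mm wide (y), 190 deep (x), 140 high at the back. Origin: on the table under the middle of its sloping floor's low front edge; x points to its high back, z up. The floor rises to the back at 30 degrees (0.524 rad) in three bays centred at y = -90, 0, +90. A stone lies lengthwise up the slope in each bay, lower end at the lip; which is where varies.
- rack_floor (a point): Middle of the low edge of the rack's sloping floor, 30 mm above the table; axes as the rack's. A lip there rises 20 mm square to the floor; the floor is 200 mm long up the slope. Two fences (8 mm wide, at y = -46 and +46) and side rails (inner faces at y = -135 and +135) stand 8 mm above the floor.
- long_stone: The longest whetstone: a plain grey-brown block 180 x 50 x 30 mm, about 0.5 kg, the same either way round. Origin: middle of the bottom edge of its end that starts at the lip. x runs along its length (up the slope at first), y across its 50 width, z square to its top face (so tilted 30 degrees from vertical in the rack).
- long_stone_mid (a point): Centre of the long stone's solid (90 from either end, 25 from either side, 15 under its top); axes as the stone's.
- grooved_stone: Flattening stone, 140 x 50 x 30 mm, same stuff, with six crosswise grooves in its top; origin and axes as for the long stone. To be left in its bay.
- short_stone: Short stone, 105 x 50 x 30 mm overall, bonded to a 10 thick dark wooden board; origin and axes as for the long stone. To be left in its bay.
- holder: Fixed steel stone holder, 306 mm long (x), 64 wide (y). Origin: centre of its footprint on the table; x points from the sliding jaw to the fixed jaw, z up. Rubber bed 46 wide, its top 40 above the table, from x = -25 to 125. Two rods (tops 23 above the table) and a cross bar at x = -157 to -139 (28 high) carry the sliding jaw. In place, the long stone overhangs the bed by 30.
- stop_face (a point): Point on the fixed jaw: its inner face, mid-width, at bed height (40 mm above the table); axes as the holder's. The fixed jaw is a block 24 mm thick, 64 wide, rising 22 above the bed.
- jaw_face (a point): Point on the sliding jaw: its inner (stone-side) face, mid-width, at bed height; axes as the holder's. The jaw is 22 mm thick (its back at x = -22 in this frame, clear to push on), 64 wide, rising 22 above the bed. The jaws clasp the long stone when this face is 180 mm from stop_face.
- jaw (a joint): Travel of the sliding jaw along the holder's +x (m), 0 to 0.070, 0 = fully open (faces 225 mm apart); 0.045 when it clasps the long stone. Stays where it is left; takes about 3 N to slide, 5 to 8 N when it pushes the stone along too.
- bowl: Loose white bowl, rim 84 mm across, 50 high, beyond the holder's fixed jaw; origin under its centre. To be left alone.
- brush: Loose flat brush with a wooden handle, 170 mm long, lying behind the high back of the rack. To be left alone.
- tin: Loose tin, 64 mm across, 75 high, on the bench near the robot; origin under its centre. To be left alone.
Not all that is in view belongs to the job. What is shaped like the long_stone but orange or turquoise is not meant.

How it is judged:
By the outcome, as a careful person would: the job done as asked, in the order asked, and still so for the second after the job is handed in, with the robot touching nothing.
It also fails if it takes over 54 s, if anything falls off the work surface, if the arm or the gripper's body presses on something with over 40 N, if the wrist force passes 120 N, or if a joint passes its speed limit or range.

## Working session

There is one attempt and no reset: what is moved stays moved. The work goes in short steps, Python scripts to look and compute and a shell command to move; the robot and the scene stay as the last step left them, time stands still between calls to the robot, and variables do not carry over. Pictures are saved under pics/ and viewed, about 8 in all and at most 12, crops included, and the job is handed in when it is done.

```bash
ls; mkdir -p pics; cat > h.py <<'E'
import numpy as np, cv2
from station import ctrl, capture, order
def cloud(c):
    z=c["z_map"].astype(float); h,w=z.shape
    u,v=np.meshgrid(np.arange(w),np.arange(h))
    p=cv2.undistortPoints(np.stack([u,v],-1).reshape(-1,1,2).astype(np.float64),c["K"],np.array(c["D"],float)).reshape(h,w,2)
    P=np.stack([p[...,0]*z,-p[...,1]*z,-z],-1)
    E=np.array(c["extrinsics"]); W=(P-E[:3,3])@E[:3,:3]
    W[z==0]=np.nan
    return W
E
python3 - <<'E'
from h import *
for n in("top","side"):
    c=capture(n); cv2.imwrite(f"pics/{n}0.png",c["pixels"]); np.savez(f"{n}0.npz",W=cloud(c),px=c["pixels"])
    E=np.array(c["extrinsics"]);print(n,(-E[:3,:3].T@E[:3,3]).round(),c["K"][0][0],(c["z_map"]>0).mean())
o=ctrl.get_obs();print(o["tcp_pos"],o["eef_rot"],o["time"],o["ft_force"])
E
```

```text
pics
top [ 413.   66. 1055.] 390.7999503594039 0.9960886637369791
side [ -4. 978. 735.] 475.26613863502524 0.9961802164713541
[ 152.9641801  -656.93563286  201.21861692] [0.09948252 1.56926521 1.89900333] 0.1 [ 0.50829802 -0.74644355  0.59083736]
```

View pics/top0.png

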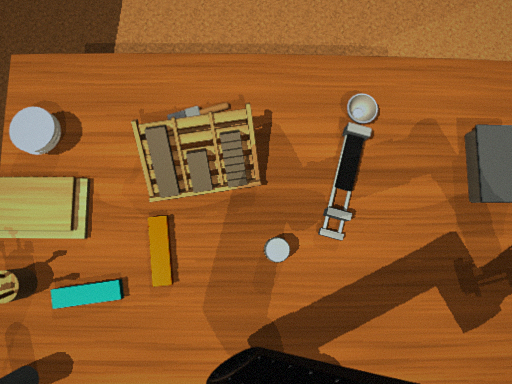

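View pics/side0.png

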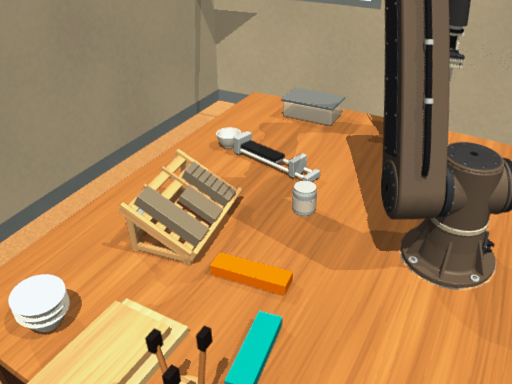

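The top view shows the long stone in the left bay (161,160), the short stone at (200,170), the grooved one at (233,158), the holder with fixed jaw at (358,131) and sliding jaw at (338,213), the bowl at (362,108) and the tin at (277,250). The side view agrees.

```bash
python3 - <<'E'
from h import *
d=np.load("top0.npz");W=d["W"];px=d["px"].astype(int);hsv=cv2.cvtColor(d["px"],cv2.COLOR_BGR2HSV)
print("hsv stone",hsv[160,161],"slat",hsv[125,158],"bed",hsv[160,351],"jaw",hsv[131,358],hsv[213,338],"table",hsv[300,200], W[300,200].round(1))
# stone
m=np.zeros(hsv.shape[:2],np.uint8);m[118:200,140:184]=1
m&=((hsv[...,1]<110)&(hsv[...,2]<140)).astype(np.uint8)
n,l,s,_=cv2.connectedComponentsWithStats(m);k=l[160,161];print("stone comp",s[k])
er=cv2.erode((l==k).astype(np.uint8),np.ones((5,5)))>0
P=W[er];P=P[~np.isnan(P[:,0])]
for _ in range(3):
    c=P.mean(0);nrm=np.linalg.svd(P-c,full_matrices=False)[2][2];nrm*=np.sign(nrm[2]);r=(P-c)@nrm;P=P[abs(r)<4]
print("plane c",c.round(1),"n",nrm.round(3),"tilt deg",np.degrees(np.arccos(nrm[2])),"res",r.std())
A=W[l==k];A=A[abs((A-c)@nrm)<6]
up=np.array([0,0,1])-nrm*nrm[2];up/=np.linalg.norm(up);lat=np.cross(nrm,up)
q=np.stack([(A-c)@up,(A-c)@lat],-1).astype(np.float32)
R=cv2.minAreaRect(q);print("rect",R)
cc=c+up*R[0][0]+lat*R[0][1];b=cv2.boxPoints(R);e=[b[1]-b[0],b[2]-b[1]];e=max(e,key=lambda x:np.linalg.norm(x));e=e/np.linalg.norm(e)*np.sign(e[0])
ax=up*e[0]+lat*e[1]
print("top centre",cc.round(1),"axis",ax.round(3),"yaw",np.arctan2(ax[1],ax[0]),"yaw from normal",np.arctan2(-nrm[1],-nrm[0]),"mid",(cc-15*nrm).round(1))
# holder: points by height
def reg(r0,r1,c0,c1,zlo,zhi,name,extra=None):
    M=np.zeros(W.shape[:2],bool);M[r0:r1,c0:c1]=1
    M&=(W[...,2]>zlo)&(W[...,2]<zhi)
    if extra is not None:M&=extra
    p=W[M];R=cv2.minAreaRect(p[:,:2].astype(np.float32));print(name,len(p),"z",np.median(p[:,2]).round(1),R);return p
reg(120,142,340,380,56,68,"fixed jaw")
reg(200,228,320,360,54,68,"slide jaw")
bed=reg(125,200,325,375,33,48,"bed",hsv[...,2]<50)
reg(225,245,310,352,22,36,"crossbar")
reg(90,122,340,384,40,60,"bowl");reg(232,268,260,296,65,85,"tin")
reg(95,215,125,275,100,160,"rack hi")
E
```

```text
hsv stone [ 19  94 120] slat [ 17 148 124] bed [90 99 18] jaw [ 36  20 180] [ 38  19 147] table [ 14 206 168] [259.2 184.6  -3.3]
stone comp [ 145  125   35   73 1456]
plane c [611.1 272.6 103.4] n [-0.494 -0.079  0.866] tilt deg 30.036117572703326 res 1.5965416534031567
rect ((-4.997886657714844, 0.8960494995117188), (50.22622299194336, 180.4381561279297), 89.31122589111328)
top centre [606.7 272.8 100.9] axis [0.857 0.125 0.501] yaw 0.1446172856560339 yaw from normal 0.15850321360624525 mid [614.1 273.9  87.9]
fixed jaw 202 z 61.7 ((709.0214233398438, -233.59255981445312), (63.73842239379883, 22.721792221069336), 73.77960205078125)
slide jaw 220 z 61.4 ((486.58551025390625, -175.06240844726562), (65.16582489013672, 22.42906951904297), 74.7920150756836)
bed 959 z 39.9 ((626.049560546875, -212.2290496826172), (47.089412689208984, 151.4510040283203), 75.00152587890625)
crossbar 190 z 27.2 ((438.850341796875, -160.6332244873047), (37.04758834838867, 64.10780334472656), 0.018248561769723892)
bowl 207 z 47.8 ((774.6867065429688, -249.01657104492188), (80.26024627685547, 81.01696014404297), 0.7441954612731934)
tin 452 z 74.6 ((394.55584716796875, -13.212715148925781), (59.342655181884766, 58.39908981323242), 44.381282806396484)
rack hi 3120 z 117.1 ((675.24560546875, 192.72402954101562), (126.7510757446289, 293.715087890625), 9.251535415649414)
```

Measurements agree with the given sizes: the stone measures 180 x 50 and its middle is at z = 88. The bed is at 40 and the jaw tops at 62. The jaw gap is about 208. Now I move towards the rack at a safe height.

```bash
cat > t.py <<'E'
# usage: t.py x y z yaw tilt : remaining shift (m) and turn (rotvec) to the tool pose (stone yaw, tilt about the stone's y)
import sys; from h import *; from scipy.spatial.transform import Rotation as R
x,y,z,yaw,tilt=map(float,sys.argv[1:]); o=ctrl.get_obs()
S=R.from_euler('z',yaw)*R.from_euler('y',-tilt)
M=S.as_matrix(); T=R.from_matrix(np.stack([-M[:,2],M[:,0]*1,M[:,1]],1)) if np.linalg.det(np.stack([-M[:,2],M[:,0],M[:,1]],1))>0 else R.from_matrix(np.stack([-M[:,2],-M[:,0],M[:,1]],1))
C=R.from_euler('xyz',o["eef_rot"])
print("d",((np.array([x,y,z])-o["tcp_pos"])/1000).round(4),"turn",(T*C.inv()).as_rotvec().round(4),"t",round(o["time"],2),"q",np.round(o["joints"],2),"F",np.round(o["ft_force"],1),"T",np.round(o["ft_torque"],2),"op",round(float(o["opening"]),3))
E
python3 -m creep '[[[0.033,0.03,0.008],[0,0,0],0.07],[[0.033,0.03,0.008],[0,0,0],0.07],[[0.033,0.03,0.008],[0,0,0],0.07],[[0.033,0.03,0.008],[0,0,0],0.07],[[0.033,0.03,0.008],[0,0,0],0.07],[[0.033,0.03,0.008],[0,0,0],0.07],[[0.033,0.03,0.008],[0,0,0],0.07],[[0.033,0.03,0.008],[0,0,0],0.07]]' 40
python3 t.py 560 265 200 0.15 0.524
```

```text
time: 0.9
tcp_pos: [418.0, -415.8, 266.2]
eef_rot: [0.512, 1.57, 2.312]
ft_force: [0.4, -1.1, -0.1]
opening: 0.801
d [ 0.142   0.6808 -0.0662] turn [ 0.0984 -0.515  -0.0771] t 0.9 q [-0.45  0.18 -0.08 -0.   -1.31 -0.89] F [ 0.4 -1.1 -0.1] T [-0.11 -0.05 -0.01] op 0.801
```

```bash

python3 -m creep '[[[0.009,0.045,0],[0,0,0],0.07],[[0.009,0.045,0],[0,0,0],0.07],[[0.009,0.045,0],[0,0,0],0.07],[[0.009,0.045,0],[0,0,0],0.07],[[0.009,0.045,0],[0,0,0],0.07],[[0.009,0.045,0],[0,0,0],0.07],[[0.009,0.045,0],[0,0,0],0.07],[[0.009,0.045,0],[0,0,0],0.07]]'
python3 -m creep '[[[0.009,0.040,-0.008],[0.012,-0.064,-0.01],0.07],[[0.009,0.040,-0.008],[0.012,-0.064,-0.01],0.07],[[0.009,0.040,-0.008],[0.012,-0.064,-0.01],0.07],[[0.009,0.040,-0.008],[0.012,-0.064,-0.01],0.07],[[0.009,0.040,-0.008],[0.012,-0.064,-0.01],0.07],[[0.009,0.040,-0.008],[0.012,-0.064,-0.01],0.07],[[0.009,0.040,-0.008],[0.012,-0.064,-0.01],0.07],[[0.009,0.040,-0.008],[0.012,-0.064,-0.01],0.07]]'
python3 t.py 571 267 163 0.15 0.524
```

```text
time: 1.7
tcp_pos: [488.8, -55.5, 266.1]
eef_rot: [-0.653, 1.571, 1.147]
ft_force: [1.1, -0.8, 0.4]
opening: 0.803
time: 2.5
tcp_pos: [560.1, 253.7, 204.9]
eef_rot: [-1.578, 1.062, 0.142]
ft_force: [3.0, -2.0, 3.1]
opening: 0.799
d [ 0.0109  0.0133 -0.0419] turn [ 0.0057 -0.0141  0.0019] t 2.5 q [ 0.88 -0.01 -0.82  0.77 -0.49 -2.94] F [ 3.  -2.   3.1] T [-0.48  1.02 -0.18] op 0.799
```

```bash

python3 -m creep '[[[0.005,0.007,-0.02],[0.003,-0.007,0.001],0.07],[[0.006,0.007,-0.022],[0.003,-0.007,0.001],0.07],[[0,0,0],[0,0,0],0.07],[[0,0,0],[0,0,0],0.07]]'
python3 t.py 615.6 274.1 85.3 0.15 0.524
python3 - <<'E'
from h import *
c=capture("side");cv2.imwrite("pics/side1.png",cv2.resize(c["pixels"][120:290,80:330],None,fx=3,fy=3))
E
```

```text
time: 2.9
tcp_pos: [575.2, 261.5, 172.0]
eef_rot: [-1.571, 1.068, 0.152]
ft_force: [-0.5, 0.1, 0.8]
opening: 0.8
d [ 0.0404  0.0126 -0.0867] turn [ 0.0035 -0.0211 -0.0023] t 2.9 q [ 0.81  0.05 -0.86  0.9  -0.39 -3.03] F [-0.5  0.1  0.8] T [-0.23  1.59  0.01] op 0.8
```

View pics/side1.png

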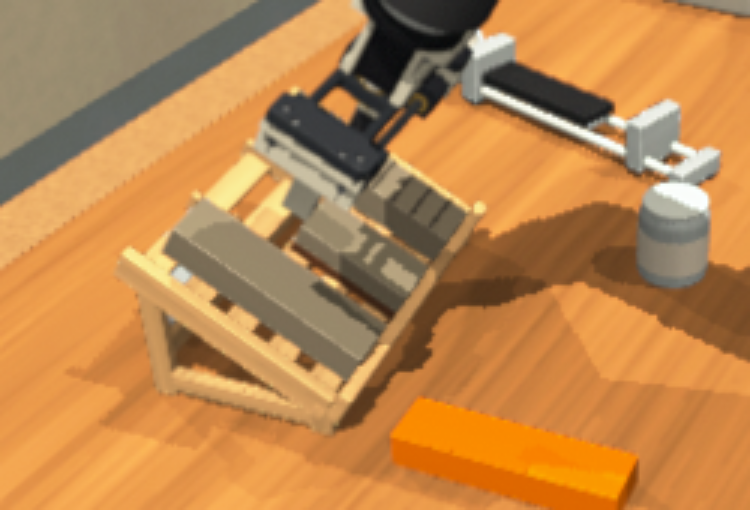

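The arm is clear of everything, but joint 6 is at its limit. I give the tool a half turn about its approach axis, which leaves the grasp the same.

```bash

python3 -m creep '[[[0,0,0.003],[-0.0706,-0.0107,0.1237],0.07],[[0,0,0.003],[-0.0706,-0.0107,0.1237],0.07],[[0,0,0],[-0.0706,-0.0107,0.1237],0.07],[[0,0,0],[-0.0706,-0.0107,0.1237],0.07],[[0,0,0],[-0.0706,-0.0107,0.1237],0.07],[[0,0,0],[-0.0706,-0.0107,0.1237],0.07],[[0,0,0],[-0.0706,-0.0107,0.1237],0.07],[[0,0,0],[-0.0706,-0.0107,0.1237],0.07]]'
python3 -m creep '[[[0,0,0],[-0.0706,-0.0107,0.1237],0.07],[[0,0,0],[-0.0706,-0.0107,0.1237],0.07],[[0,0,0],[-0.0706,-0.0107,0.1237],0.07],[[0,0,0],[-0.0706,-0.0107,0.1237],0.07],[[0,0,0],[-0.0706,-0.0107,0.1237],0.07],[[0,0,0],[-0.0706,-0.0107,0.1237],0.07],[[0,0,0],[-0.0706,-0.0107,0.1237],0.07],[[0,0,0],[-0.0706,-0.0107,0.1237],0.07]]'
python3 -m creep '[[[0,0,0],[-0.0706,-0.0107,0.1237],0.07],[[0,0,0],[-0.0706,-0.0107,0.1237],0.07],[[0,0,0],[-0.0706,-0.0107,0.1237],0.07],[[0,0,0],[-0.0706,-0.0107,0.1237],0.07],[[0,0,0],[-0.0706,-0.0107,0.1237],0.07],[[0,0,0],[-0.0706,-0.0107,0.1237],0.07],[[0,0,0],[0,0,0],0.07]]'
sed -i 's/^C=.*/C=R.from_euler("xyz",o["eef_rot"]); F=T*R.from_euler("x",np.pi); T=min([T,F],key=lambda r:(r*C.inv()).magnitude())/' t.py
python3 t.py 571 267 163 0.15 0.524
```

```text
time: 3.75
tcp_pos: [575.3, 262.3, 179.7]
eef_rot: [-2.751, 1.055, 0.116]
ft_force: [-0.4, -0.8, 0.8]
opening: 0.799
time: 4.55
tcp_pos: [575.3, 262.2, 179.8]
eef_rot: [2.393, 1.033, 0.12]
ft_force: [0.3, -0.4, 0.1]
opening: 0.8
time: 5.25
tcp_pos: [575.3, 262.1, 179.6]
eef_rot: [1.564, 1.025, 0.149]
ft_force: [-0.5, -0.1, -0.9]
opening: 0.799
d [-0.0043  0.0049 -0.0166] turn [-0.0001  0.0221 -0.004 ] t 5.25 q [ 0.77  0.03 -0.92  1.09 -0.35 -0.03] F [-0.5 -0.1 -0.9] T [-0.33  1.85 -0.01] op 0.799
```

```bash

python3 -m creep '[[[-0.004,0.005,-0.0166],[0,0.022,-0.004],0.07],[[0.0099,0.0015,-0.0173],[0,0,0],0.07],[[0.0099,0.0015,-0.0173],[0,0,0],0.07],[[0,0,0],[0,0,0],0.07],[[0,0,0],[0,0,0],0.07]]'
python3 t.py 615.6 274.1 85.3 0.15 0.524
```

```text
time: 5.75
tcp_pos: [591.0, 268.2, 131.2]
eef_rot: [1.572, 1.047, 0.143]
ft_force: [0.0, -0.2, 1.0]
opening: 0.798
d [ 0.0246  0.0059 -0.0459] turn [-0.0006 -0.0003  0.0077] t 5.75 q [ 0.57  0.12 -0.96  1.51 -0.21 -0.32] F [ 0.  -0.2  1. ] T [-0.41  1.73 -0.01] op 0.798
```

Joint 4 would run out of range with the tool square to the stone. I use a smaller tilt of 0.22 rad instead, which still keeps the pads flat on the stone's sides, and make up the difference when placing.

```bash

python3 -m creep '[[[0,0,0],[-0.015,0.1,0.002],0.07],[[0,0,0],[-0.015,0.1,0.002],0.07],[[0,0,0],[-0.015,0.1,0.002],0.07],[[0,0,0],[0,0,0],0.07]]'
python3 t.py 615.1 274 86.2 0.15 0.22
```

```text
time: 6.15
tcp_pos: [635.1, 253.9, 160.4]
eef_rot: [1.516, 1.087, 0.067]
ft_force: [-0.5, 1.5, -0.8]
opening: 0.799
d [-0.02    0.0201 -0.0742] turn [-0.0097  0.2647  0.0306] t 6.15 q [ 0.75  0.16 -0.75  0.84 -0.4   0.2 ] F [-0.5  1.5 -0.8] T [-0.03  1.69  0.08] op 0.799
```

```bash

python3 -m creep '[[[0,0,0],[0,0,0],0.07],[[0,0,0],[0,0,0],0.07],[[0,0,0],[0,0,0],0.07]]'
python3 t.py 591 268 131 0.15 0.22
```

```text
time: 6.45
tcp_pos: [634.9, 251.6, 159.3]
eef_rot: [1.501, 1.085, 0.059]
ft_force: [0.5, -0.4, -0.8]
opening: 0.799
d [-0.0439  0.0164 -0.0283] turn [-0.0037  0.2672  0.0253] t 6.45 q [ 0.74  0.16 -0.76  0.86 -0.4   0.2 ] F [ 0.5 -0.4 -0.8] T [-0.2   1.7   0.01] op 0.799
```

```bash

python3 -m creep '[[[-0.004,0.002,0.005],[0,0.033,0.003],0.07],[[-0.004,0.002,0.005],[0,0.033,0.003],0.07],[[-0.004,0.002,0.005],[0,0.033,0.003],0.07],[[-0.004,0.002,0.005],[0,0.033,0.003],0.07],[[-0.004,0.002,0],[0,0.033,0.003],0.07],[[-0.004,0.002,0],[0,0.033,0.003],0.07],[[-0.004,0.002,0],[0,0.033,0.003],0.07],[[-0.004,0.002,0],[0,0.033,0.003],0.07]]'
python3 t.py 585.5 269.6 138 0.15 0.22
```

```text
time: 7.25
tcp_pos: [603.4, 267.0, 179.5]
eef_rot: [1.584, 1.348, 0.16]
ft_force: [-0.2, 0.5, -0.2]
opening: 0.797
d [-0.0179  0.0026 -0.0415] turn [-0.0032  0.0021  0.0032] t 7.25 q [ 0.79  0.22 -0.33  0.17 -0.85  0.82] F [-0.2  0.5 -0.2] T [-0.28  0.79 -0.02] op 0.797
```

```bash

python3 -m creep '[[[-0.009,0.001,-0.02],[-0.003,0.002,0.003],0.07],[[-0.009,0.0016,-0.0215],[0,0,0],0.07],[[0.0074,0.0011,-0.013],[0,0,0],0.07],[[0.0074,0.0011,-0.013],[0,0,0],0.07],[[0.0074,0.0011,-0.013],[0,0,0],0.07],[[0,0,0],[0,0,0],0.07],[[0,0,0],[0,0,0],0.07]]'
python3 t.py 615.1 274 86.2 0.15 0.22
python3 - <<'E'
from h import *
c=capture("side");cv2.imwrite("pics/side2.png",cv2.resize(c["pixels"][120:290,80:330],None,fx=3,fy=3))
E
```

```text
time: 7.95
tcp_pos: [608.3, 273.5, 98.7]
eef_rot: [1.571, 1.35, 0.151]
ft_force: [-0.3, 0.1, -0.2]
opening: 0.801
d [ 0.0068  0.0005 -0.0125] turn [-0.0002  0.0008 -0.0002] t 7.95 q [ 0.79  0.31 -0.43  0.21 -0.67  0.77] F [-0.3  0.1 -0.2] T [-0.24  0.83  0.02] op 0.801
```

View pics/side2.png

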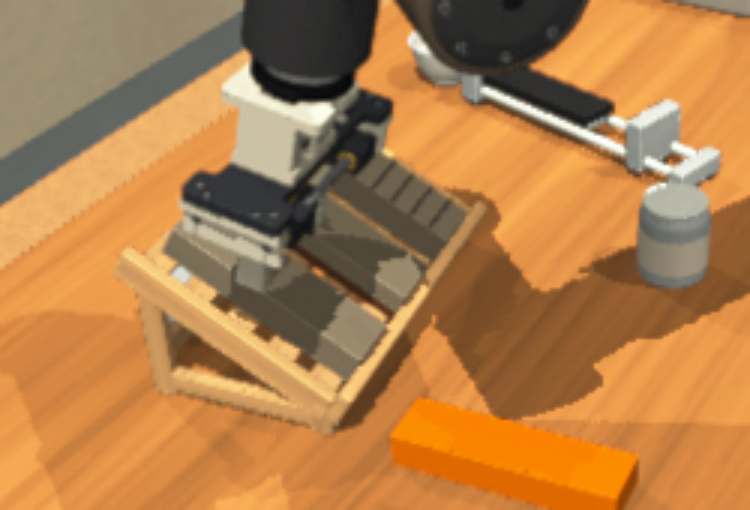

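The fingers straddle the long stone near its middle, at crop (250,265). I go down the last 14 mm and close.

```bash

python3 -m creep '[[[0.0034,0.0003,-0.006],[0,0,0],0.07],[[0.0034,0.0003,-0.0065],[0,0,0],0.07],[[0,0,0],[0,0,0],0.07],[[0,0,0],[0,0,0],0.04],[[0,0,0],[0,0,0],0.04],[[0,0,0],[0,0,0],0.04],[[0,0,0],[0,0,0],0.04],[[0,0,0],[0,0,0],0.04]]' 45
python3 t.py 615.1 274 86.2 0.15 0.22
python3 -m creep '[[[0,0,0],[0,0,0],0.03],[[0,0,0],[0,0,0],0.03],[[0,0,0],[0,0,0],0.03]]' 45
python3 t.py 615.1 274 86.2 0.15 0.22
```

```text
time: 8.8
tcp_pos: [614.6, 274.5, 86.8]
eef_rot: [1.575, 1.349, 0.155]
ft_force: [-0.2, -0.3, 0.2]
opening: 0.465
d [ 0.0005 -0.0005 -0.0006] turn [-0.0012  0.0015 -0.0009] t 8.8 q [ 0.78  0.33 -0.43  0.22 -0.64  0.77] F [-0.2 -0.3  0.2] T [-0.22  0.82  0.02] op 0.465
time: 9.1
tcp_pos: [614.6, 274.5, 86.6]
eef_rot: [1.575, 1.349, 0.154]
ft_force: [-0.4, -0.4, 0.2]
opening: 0.351
d [ 0.0005 -0.0005 -0.0004] turn [-0.001   0.0013 -0.0008] t 9.1 q [ 0.78  0.33 -0.43  0.22 -0.64  0.77] F [-0.4 -0.4  0.2] T [-0.17  0.9   0.05] op 0.351
```

```bash

python3 - <<'E'
from h import *
c=capture("side");a=cv2.resize(c["pixels"][160:290,100:270],(780,596));cv2.imwrite("pics/side3.png",a)
print(ctrl.get_obs()["opening"])
E
```

```text
0.3431671088094309
```

View pics/side3.png

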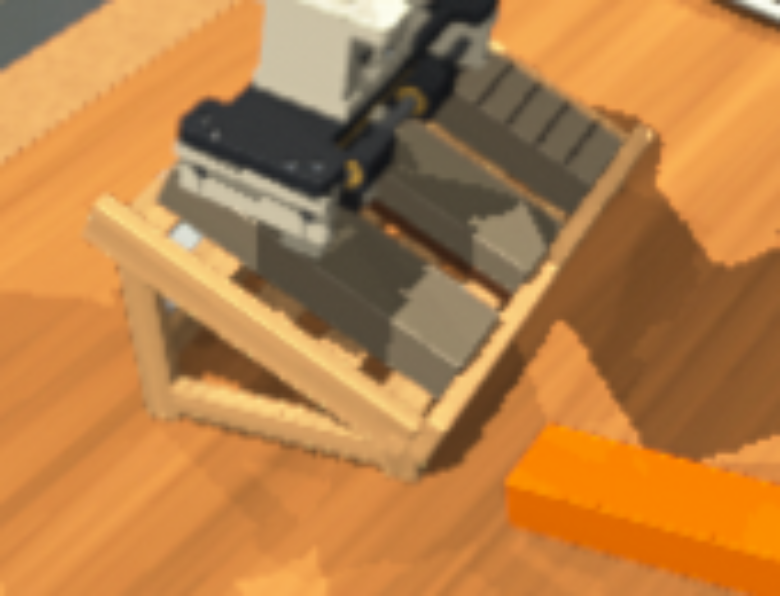

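```bash

python3 - <<'E'
from h import *
c=capture("side");a=c["pixels"][180:250,120:220];W=cloud(c)
a=(255*(a/255.)**0.5).astype(np.uint8)
t=capture("top")["pixels"][110:210,125:268];t=(255*(t/255.)**0.6).astype(np.uint8)
cv2.imwrite("pics/b4.png",np.vstack([cv2.resize(a,(500,350),interpolation=cv2.INTER_CUBIC),cv2.resize(t,(500,240))]))
for r in range(196,240,4): print(r,[tuple(W[r,cc].round(0).astype(int)) for cc in range(150,185,6)])
E
```

```text
196 [(np.int64(580), np.int64(368), np.int64(206)), (np.int64(567), np.int64(364), np.int64(208)), (np.int64(552), np.int64(362), np.int64(211)), (np.int64(542), np.int64(355), np.int64(210)), (np.int64(534), np.int64(346), np.int64(208)), (np.int64(545), np.int64(313), np.int64(185))]
200 [(np.int64(589), np.int64(360), np.int64(189)), (np.int64(570), np.int64(363), np.int64(197)), (np.int64(552), np.int64(364), np.int64(203)), (np.int64(536), np.int64(363), np.int64(207)), (np.int64(549), np.int64(329), np.int64(183)), (np.int64(550), np.int64(309), np.int64(171))]
204 [(np.int64(589), np.int64(362), np.int64(180)), (np.int64(573), np.int64(361), np.int64(184)), (np.int64(559), np.int64(358), np.int64(187)), (np.int64(542), np.int64(358), np.int64(192)), (np.int64(610), np.int64(260), np.int64(113)), (np.int64(629), np.int64(215), np.int64(80))]
208 [(np.int64(646), np.int64(305), np.int64(117)), (np.int64(633), np.int64(299), np.int64(117)), (np.int64(563), np.int64(355), np.int64(174)), (np.int64(547), np.int64(354), np.int64(178)), (np.int64(610), np.int64(261), np.int64(102)), 
[... 1316 characters left out ...]
), (np.int64(667), np.int64(229), np.int64(1)), (np.int64(588), np.int64(296), np.int64(73)), (np.int64(575), np.int64(291), np.int64(75))]
232 [(np.int64(629), np.int64(335), np.int64(73)), (np.int64(610), np.int64(335), np.int64(80)), (np.int64(600), np.int64(326), np.int64(77)), (np.int64(658), np.int64(241), np.int64(0)), (np.int64(589), np.int64(297), np.int64(61)), (np.int64(574), np.int64(293), np.int64(64))]
236 [(np.int64(690), np.int64(275), np.int64(-2)), (np.int64(618), np.int64(329), np.int64(61)), (np.int64(599), np.int64(329), np.int64(68)), (np.int64(587), np.int64(322), np.int64(68)), (np.int64(583), np.int64(306), np.int64(58)), (np.int64(575), np.int64(294), np.int64(53))]
```

View pics/b4.png

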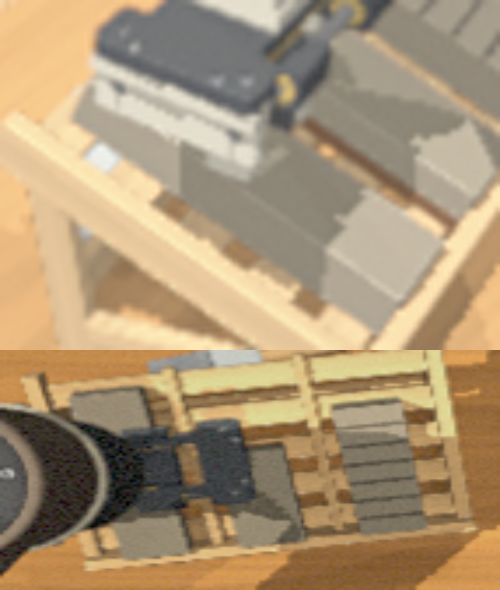

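```bash
cat >> h.py <<'E'
def proj(c,p):
    E=np.array(c["extrinsics"]);q=(E[:3,:3]@np.array(p,float).T).T+E[:3,3]
    return cv2.projectPoints(q*[1,-1,-1],np.zeros(3),np.zeros(3),c["K"],np.array(c["D"],float))[0].reshape(-1,2)
E
python3 -m creep '[[[0,0,0],[0,0,0],0.07],[[0,0,0],[0,0,0],0.07],[[0,0,0],[0,0,0],0.07],[[0,0,0],[0,0,0],0.07],[[-0.013,-0.002,0.022],[0,0,0],0.07],[[-0.013,-0.002,0.022],[0,0,0],0.07],[[0,0,0],[0,0,0],0.07]]'
python3 - <<'E'
from h import *
from scipy.spatial.transform import Rotation as R
o=ctrl.get_obs();T=R.from_euler('xyz',o["eef_rot"]).as_matrix();p=o["tcp_pos"];print(p.round(1),o["opening"])
c=capture("side")
s=np.sign(T[1,2])
pts=[p+T[:,2]*s*a+T[:,0]*b for a in(35,46,56) for b in(-30,-15,0)]
uv=proj(c,pts);print(uv.round(0).tolist())
a=c["pixels"][150:250,110:230].copy();a=(255*(a/255.)**0.6).astype(np.uint8)
a=cv2.resize(a,None,fx=6,fy=6,interpolation=cv2.INTER_CUBIC)
for (u,v),k in zip(uv,range(9)): cv2.circle(a,(int((u-110)*6),int((v-150)*6)),3,(0,0,255) if k%3==2 else (0,255,0),-1)
cv2.imwrite("pics/s5.png",a)
W=cloud(c);L=(W-p)@T   # tool coords
m=(np.abs(L[...,1])<14)&(L[...,2]*s>20)&(L[...,2]*s<65)&(L[...,0]>-60)&(L[...,0]<25)
q=L[m];print(len(q));print(np.column_stack([q[:,0],q[:,1],q[:,2]*s])[np.argsort(-q[:,0])][::3].round(0).astype(int).tolist())
E
```

```text
time: 9.95
tcp_pos: [589.0, 271.5, 134.0]
eef_rot: [1.585, 1.345, 0.166]
ft_force: [0.1, -0.4, -0.3]
opening: 0.79
[589.  271.5 134. ] 0.7900223079477864
[[171.0, 199.0], [171.0, 204.0], [170.0, 209.0], [169.0, 201.0], [168.0, 207.0], [168.0, 212.0], [167.0, 204.0], [166.0, 209.0], [166.0, 214.0]]
119
[[-25, 6, 48], [-28, -5, 50], [-28, 0, 50], [-29, -11, 48], [-30, 3, 50], [-30, 6, 53], [-32, -10, 52], [-32, -13, 47], [-33, -1, 52], [-34, -1, 49], [-35, -7, 50], [-36, -11, 49], [-36, -13, 48], [-37, 2, 52], [-38, -5, 52], [-38, 4, 50], [-40, 6, 51], [-41, -6, 51], [-41, -12, 44], [-42, 9, 51], [-43, -13, 50], [-43, -6, 51], [-43, 1, 52], [-45, 7, 50], [-45, -6, 50], [-47, -13, 47], [-48, -3, 51], [-48, -13, 46], [-50, 6, 53], [-50, 4, 52], [-52, -2, 55], [-52, -9, 50], [-53, 6, 53], [-53, 7, 55], [-54, 9, 53], [-55, -13, 52], [-56, -8, 53], [-57, -10, 52], [-58, 1, 54], [-59, -1, 54]]
```

View pics/s5.png

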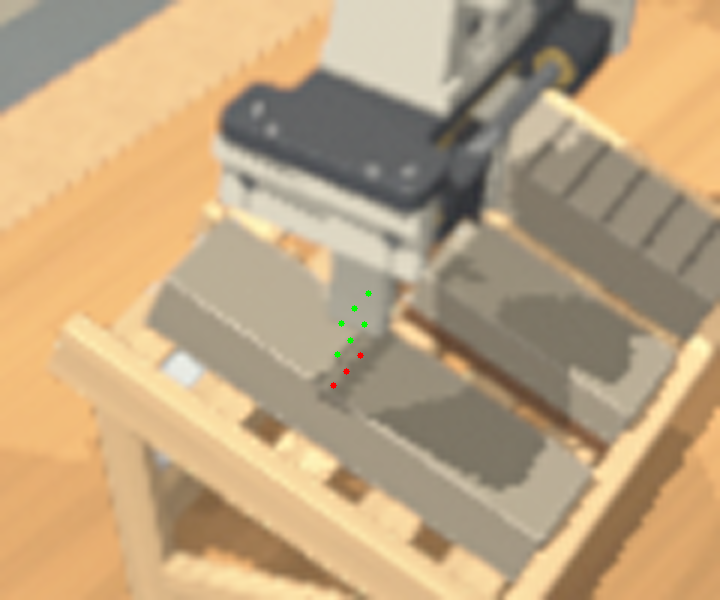

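The finger tips really end about 24 mm behind the stated TCP, at tool x ≈ −25 in the depth data, so the close passed above the stone. The stone has not moved. I go about 21 mm deeper along the tool axis.

```bash

python3 -m creep '[[[0.0003,-0.001,-0.016],[0.005,0.004,-0.015],0.062],[[0.0003,0.001,-0.016],[0,0,0],0.062],[[0.009,0.001,-0.0127],[0,0,0],0.062],[[0.009,0.001,-0.012],[0,0,0],0.062],[[0,0,0],[0,0,0],0.062],[[0,0,0],[0,0,0],0.062]]'
python3 t.py 618.8 274.6 65.4 0.15 0.22
python3 - <<'E'
from h import *
from scipy.spatial.transform import Rotation as R
print("pinch",ctrl.pinch_z)
o=ctrl.get_obs();T=R.from_euler('xyz',o["eef_rot"]).as_matrix();p=o["tcp_pos"]
W=cloud(capture("side"));L=(W-p)@T;s=np.sign(T[1,2])
m=(np.abs(L[...,1])<14)&(L[...,2]*s>38)&(L[...,2]*s<65)&(L[...,0]>-60)&(L[...,0]<25)
q=L[m];print("tip x",np.sort(q[:,0])[::-1][:8].round(0),"lat",np.median(q[:,2]*s))
E
```

```text
time: 10.6
tcp_pos: [607.6, 272.2, 73.2]
eef_rot: [1.596, 1.353, 0.16]
ft_force: [-0.2, -0.6, 0.4]
opening: 0.709
d [ 0.0112  0.0024 -0.0078] turn [-0.0051 -0.0034  0.0147] t 10.6 q [ 0.79  0.33 -0.46  0.22 -0.61  0.75] F [-0.2 -0.6  0.4] T [-0.19  0.84 -0.05] op 0.709
pinch 18.8
tip x [24. 24. 23. 23. 23. 22. 22. 22.] lat 53.68250761162558
```

```bash

python3 -m creep '[[[0.0056,0.0012,-0.0039],[-0.004,-0.003,0.013],0.062],[[0.0056,0.0012,-0.0039],[0,0,0],0.062],[[0,0,0],[0,0,0],0.062],[[0,0,0],[0,0,0],0.04],[[0,0,0],[0,0,0],0.04],[[0,0,0],[0,0,0],0.04],[[0,0,0],[0,0,0],0.04],[[0,0,0],[0,0,0],0.04]]' 45
python3 t.py 618.8 274.6 65.4 0.15 0.22
python3 -m creep '[[[0,0,0],[0,0,0],0.04],[[0,0,0],[0,0,0],0.04]]' 45
```

```text
time: 11.45
tcp_pos: [618.3, 274.7, 66.2]
eef_rot: [1.579, 1.35, 0.157]
ft_force: [0.0, -0.3, 0.1]
opening: 0.566
d [ 0.0005 -0.0001 -0.0008] turn [-0.002   0.0003  0.0013] t 11.45 q [ 0.78  0.35 -0.45  0.23 -0.6   0.76] F [ 0.  -0.3  0.1] T [-0.59  0.7  -0.15] op 0.566
time: 11.65
tcp_pos: [618.3, 274.8, 66.2]
eef_rot: [1.579, 1.35, 0.157]
ft_force: [-0.5, -2.0, 1.7]
opening: 0.568
```

The fingers stopped at 49.8 mm, so the stone is gripped. I lift it square to the slope.

```bash

python3 -m creep '[[[-0.003,-0.0005,0.0052],[0,0,0],0.04],[[-0.005,-0.0008,0.0087],[0,0,0],0.04],[[-0.01,-0.0015,0.0173],[0,0,0],0.04],[[-0.01,-0.0015,0.0173],[0,0,0],0.04],[[-0.01,-0.0015,0.0173],[0,0,0],0.04],[[-0.01,-0.0015,0.0173],[0,0,0],0.04],[[0,0,0.03],[0,0,0],0.04],[[0,0,0],[0,0,0],0.04]]' 55
python3 t.py 570 265 175 0.15 0.22
python3 - <<'E'
from h import *
c=capture("side");cv2.imwrite("pics/s6.png",cv2.resize(c["pixels"][60:300,60:400],None,fx=2,fy=2))
E
```

```text
time: 12.45
tcp_pos: [571.2, 269.0, 183.7]
eef_rot: [1.594, 1.345, 0.173]
ft_force: [0.9, 0.1, -3.2]
opening: 0.565
d [-0.0012 -0.004  -0.0087] turn [-0.006   0.0047 -0.0001] t 12.45 q [ 0.84  0.17 -0.39  0.19 -0.84  0.77] F [ 0.9  0.1 -3.2] T [-0.06  0.99  0.05] op 0.565
```

View pics/s6.png

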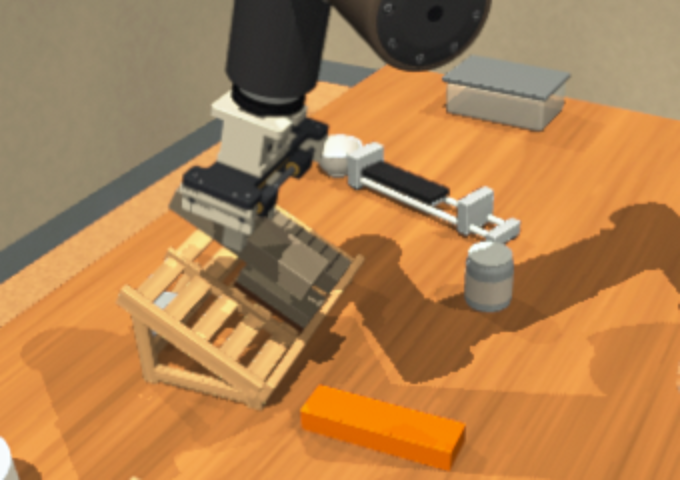

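The stone is held clear of the rack, and the other stones and objects have not moved. I lift further and compute the turn to lay it flat.

```bash

python3 -m creep '[[[0,0,0.025],[0,0,0],0.04],[[0,0,0.025],[0,0,0],0.04],[[0,-0.02,0.02],[0,0,0],0.04],[[0.002,-0.03,0],[0,0,0],0.04]]'
python3 t.py 599.8 -205.3 180 -0.262 -0.304
```

```text
time: 12.9
tcp_pos: [572.8, 218.7, 250.7]
eef_rot: [1.585, 1.348, 0.165]
ft_force: [0.2, 0.2, -4.5]
opening: 0.569
d [ 0.027  -0.424  -0.0707] turn [ 0.0264  0.5295 -0.4024] t 12.9 q [ 0.77  0.09 -0.31  0.15 -0.99  0.88] F [ 0.2  0.2 -4.5] T [-0.34  1.08  0.  ] op 0.569
```

```bash

python3 -m creep '[[[0.002,-0.035,0],[0.002,0.044,-0.0335],0.04],[[0.002,-0.035,0],[0.002,0.044,-0.0335],0.04],[[0.002,-0.035,0],[0.002,0.044,-0.0335],0.04],[[0.002,-0.035,0],[0.002,0.044,-0.0335],0.04],[[0.002,-0.035,0],[0.002,0.044,-0.0335],0.04],[[0.002,-0.035,0],[0.002,0.044,-0.0335],0.04],[[0.002,-0.035,0],[0.002,0.044,-0.0335],0.04],[[0.002,-0.035,0],[0.002,0.044,-0.0335],0.04]]'
python3 -m creep '[[[0.002,-0.035,-0.012],[0.002,0.044,-0.0335],0.04],[[0.002,-0.035,-0.012],[0.002,0.044,-0.0335],0.04],[[0.002,-0.035,-0.012],[0.002,0.044,-0.0335],0.04],[[0.002,-0.035,-0.012],[0.002,0.044,-0.0335],0.04],[[0,0,0],[0,0,0],0.04],[[0,0,0],[0,0,0],0.04]]'
python3 t.py 599.8 -205.3 100 -0.262 -0.304
```

```text
time: 13.7
tcp_pos: [587.6, -63.5, 247.6]
eef_rot: [-1.736, 1.435, 2.85]
ft_force: [-0.5, -0.9, -3.8]
opening: 0.562
time: 14.3
tcp_pos: [595.5, -203.1, 197.9]
eef_rot: [-1.556, 1.262, 2.891]
ft_force: [-0.5, 0.4, -5.1]
opening: 0.564
d [ 0.0043 -0.0022 -0.0979] turn [ 0.0029 -0.0059  0.0024] t 14.3 q [-0.06  0.5   0.2  -0.06 -1.58  1.37] F [-0.5  0.4 -5.1] T [-0.42 -1.29  0.01] op 0.564
```

```bash

python3 -m creep '[[[0.002,-0.001,-0.03],[0.003,-0.006,0.002],0.04],[[0.002,-0.001,-0.03],[0,0,0],0.04],[[0,0,-0.03],[0,0,0],0.04],[[0,0,-0.025],[0,0,0],0.04],[[0,0,-0.008],[0,0,0],0.04],[[0,0,0],[0,0,0],0.04],[[0,0,0],[0,0,0],0.04]]'
python3 t.py 599.8 -205.3 34.1 -0.262 -0.304
cat > m.py <<'E'
from h import *
o=ctrl.get_obs();zt=o["tcp_pos"][2]+20.9+15
th=-0.262;H=np.array([577.8,-199.3,0]);X=np.array([np.cos(th),np.sin(th),0]);Y=np.array([-np.sin(th),np.cos(th),0])
im=[]
for n in("top","side"):
    c=capture(n);W=cloud(c);L=np.stack([(W-H)@X,(W-H)@Y,W[...,2]],-1)
    hs=cv2.cvtColor(c["pixels"],cv2.COLOR_BGR2HSV)
    col=(hs[...,0]>10)&(hs[...,0]<30)&(hs[...,1]>55)&(hs[...,1]<125)
    m=col&(abs(L[...,1])<32)&(L[...,0]>-110)&(L[...,0]<160)&(abs(L[...,2]-zt)<12)
    q=L[m];print(n,len(q))
    if len(q)>20:
        A=np.c_[q[:,:2],np.ones(len(q))];k=(abs(q[:,2]-np.median(q[:,2]))<5)
        s=np.linalg.lstsq(A[k],q[k,2],rcond=None)[0];print(" plane dz/dx,dz/dy,z0",s.round(3),"x range",np.percentile(q[:,0],[0.5,99.5]).round(1),"y range",np.percentile(q[:,1],[1,99]).round(1))
        for lo in(-90,-70,-50,60,80,100,115):
            t=q[(q[:,0]>=lo)&(q[:,0]<lo+20)]
            if len(t)>8: print("  x",lo,"y lo/hi",np.percentile(t[:,1],[3,97]).round(1),"z",np.median(t[:,2]).round(1),len(t))
    p=c["pixels"];im.append(cv2.resize(p[100:250,270:420] if n=="top" else p[80:230,200:350],(390,390),interpolation=cv2.INTER_CUBIC))
import sys;cv2.imwrite("pics/%s.png"%sys.argv[1],np.hstack(im))
E
python3 m.py h1
```

```text
time: 15.0
tcp_pos: [601.3, -204.2, 79.7]
eef_rot: [-1.572, 1.274, 2.882]
ft_force: [-0.2, -0.5, -3.5]
opening: 0.57
d [-0.0015 -0.0011 -0.0456] turn [ 0.0015  0.0067 -0.0028] t 15.0 q [-0.06  0.58  0.07 -0.06 -1.35  1.39] F [-0.2 -0.5 -3.5] T [-0.46 -1.39  0.01] op 0.57
top 0
side 429
 plane dz/dx,dz/dy,z0 [ 6.00000e-03 -2.10000e-02  1.15335e+02] x range [-63.4 113. ] y range [-21.6  29.7]
  x -70 y lo/hi [-20.5  26.2] z 112.9 76
  x -50 y lo/hi [-16.   27.8] z 114.6 63
  x 60 y lo/hi [-12.8  29.3] z 112.0 22
  x 80 y lo/hi [ 4.7 29.8] z 115.4 32
  x 100 y lo/hi [ 4.2 30.2] z 114.0 27
```

View pics/h1.png

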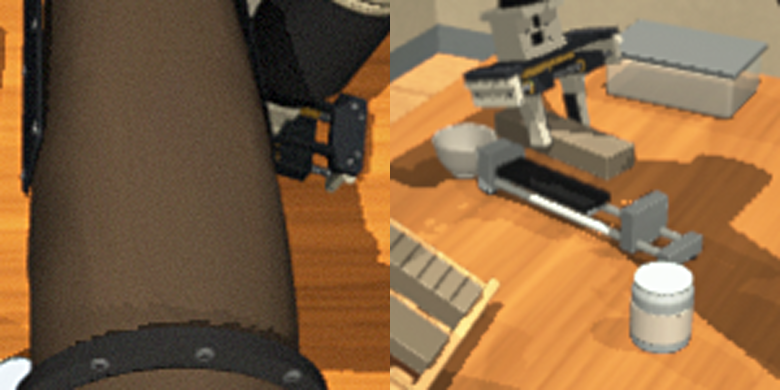

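The stone hangs level over the bed, with a slope of 0.006. I check the side camera's bias on the jaws before trusting the 3 mm sideways offset it shows.

```bash
python3 - <<'E'
from h import *
th=-0.262;H=np.array([577.8,-199.3,0]);X=np.array([np.cos(th),np.sin(th),0]);Y=np.array([-np.sin(th),np.cos(th),0])
d=np.load("side0.npz");S=d["W"]
c=capture("side");W=cloud(c)
hs=cv2.cvtColor(c["pixels"],cv2.COLOR_BGR2HSV);hs0=cv2.cvtColor(d["px"],cv2.COLOR_BGR2HSV)
def f(L,m,n):
    q=L[m];r=cv2.minAreaRect(q[:,:2].astype(np.float32));print(n,len(q),"x",np.percentile(q[:,0],[1,50,99]).round(1),"y",np.percentile(q[:,1],[1,50,99]).round(1),"z",np.median(q[:,2]).round(1),"rect",np.round(r[0],1),np.round(r[1],1),round(r[2],1))
L=np.stack([(S-H)@X,(S-H)@Y,S[...,2]],-1)
f(L,(abs(L[...,2]-61)<4)&(abs(L[...,1])<45)&(L[...,0]>115)&(L[...,0]<160),"fixed top (0..)")
f(L,(abs(L[...,2]-61)<4)&(abs(L[...,1])<45)&(L[...,0]>-115)&(L[...,0]<-70),"slide top")
f(L,(abs(L[...,2]-40)<4)&(abs(L[...,1])<35)&(L[...,0]>-35)&(L[...,0]<130)&(hs0[...,2]<60),"bed")
L=np.stack([(W-H)@X,(W-H)@Y,W[...,2]],-1)
col=(hs[...,0]>8)&(hs[...,0]<30)&(hs[...,1]>40)&(hs[...,1]<140)
for lo,hi in((-75,-5),(60,130),(-75,130)): f(L,col&(abs(L[...,2]-115)<3)&(abs(L[...,1])<38)&(L[...,0]>lo)&(L[...,0]<hi),"stone top %d"%lo)
# near long side face
m=col&(L[...,2]>88)&(L[...,2]<110)&(abs(L[...,1])<45)&(L[...,0]>-75)&(L[...,0]<130)
q=L[m];q=q[(q[:,1]>15)];
for _ in range(3):
    s=np.polyfit(q[:,0],q[:,1],1);q=q[abs(np.polyval(s,q[:,0])-q[:,1])<2.5]
print("side face y=",s.round(4),len(q),"x",q[:,0].min().round(1),q[:,0].max().round(1))
E
```

```text
fixed top (0..) 80 x [119.3 131.3 146.8] y [-31.2   3.9  35. ] z 60.9 rect [134.2   2.2] [69.6 29. ] 86.5
slide top 87 x [-110.7  -99.3  -84.8] y [-31.4   3.3  32.7] z 60.6 rect [-97.2   0.3] [26.5 66.2] 3.6
bed 277 x [-27.4  38.6 114.4] y [-17.6   6.6  26.3] z 38.8 rect [43.   5.6] [144.4  47.3] 0.0
stone top -75 152 x [-62.8 -36.3  -5.5] y [-20.9   6.3  29.2] z 115.1 rect [-34.6   4.3] [58.7 50.9] 1.3
stone top 60 49 x [ 64.3  94.5 116.8] y [-18.5  23.7  30.9] z 115.5 rect [84.2 14.7] [68.9 39.2] 31.3
stone top -75 324 x [-61.8  -0.6 112. ] y [-31.6   7.1  31. ] z 115.5 rect [26.6 -1.3] [ 72.9 181.2] 86.9
side face y= [1.07000e-02 2.62561e+01] 177 x -62.6 117.9
```

Measured against the bed and jaws, the stone is centred to within about 1 mm and sits about 6 mm short of the fixed jaw. I trim the tilt and yaw slightly and lower it, slowly at the end.

```bash

python3 -m creep '[[[-0.001,-0.001,-0.01],[0.0015,0.0065,-0.006],0.04],[[0,0,-0.012],[0,0,0],0.04],[[0,0,-0.01],[0,0,0],0.04],[[0,0,-0.006],[0,0,0],0.04],[[0,0,-0.003],[0,0,0],0.04],[[0,0,0],[0,0,0],0.04],[[0,0,0],[0,0,0],0.04]]'
python3 t.py 599.8 -205.3 34.1 -0.262 -0.304
python3 -m creep '[[[0,0,-0.001],[0,0,0],0.04],[[0,0,-0.001],[0,0,0],0.04],[[0,0,0],[0,0,0],0.04]]'
```

```text
time: 15.85
tcp_pos: [599.6, -205.5, 37.4]
eef_rot: [-1.571, 1.265, 2.876]
ft_force: [0.2, -0.0, -4.7]
opening: 0.568
d [ 0.0002  0.0002 -0.0033] turn [-0.0004 -0.0015  0.004 ] t 15.85 q [-0.06  0.62  0.04 -0.06 -1.29  1.4 ] F [ 0.2 -0.  -4.7] T [-0.5  -1.31 -0.06] op 0.568
time: 16.15
tcp_pos: [599.4, -205.4, 35.3]
eef_rot: [-1.572, 1.265, 2.875]
ft_force: [0.2, -0.1, -4.2]
opening: 0.566
```

```bash

for i in 1 2 3; do python3 -m creep '[[[0,0,-0.0007],[0,0,0],0.04],[[0,0,0],[0,0,0],0.04]]' | sed -n '2p;4p'; done
```

```text
tcp_pos: [599.4, -205.4, 34.5]
ft_force: [-1.0, 0.2, -4.6]
tcp_pos: [599.4, -205.4, 33.7]
ft_force: [0.4, 0.3, -4.3]
tcp_pos: [599.4, -205.5, 33.4]
ft_force: [-0.2, 1.0, -2.0]
```

```bash

for i in 1 2; do python3 -m creep '[[[0,0,-0.0005],[0,0,0],0.04],[[0,0,0],[0,0,0],0.04]]' | sed -n '2p;4p'; done; python3 t.py 599.8 -205.3 34.1 -0.262 -0.304
```

```text
tcp_pos: [599.4, -205.5, 33.3]
ft_force: [-1.6, 1.5, 3.0]
tcp_pos: [599.5, -205.5, 33.3]
ft_force: [-1.4, 2.0, 6.5]
d [0.0003 0.0002 0.0008] turn [-0.0003 -0.0015  0.0037] t 17.15 q [-0.06  0.63  0.03 -0.06 -1.28  1.4 ] F [-1.4  2.   6.5] T [ 0.54  0.6  -0.16] op 0.567
```

The stone rests on the bed, with about 11 N of bearing force. I release and retreat upward.

```bash

python3 -m creep '[[[0,0,0],[0,0,0],0.055],[[0,0,0],[0,0,0],0.065],[[0,0,0],[0,0,0],0.07],[[0,0,0],[0,0,0],0.07],[[0,0,0],[0,0,0],0.07],[[0,0,0.01],[0,0,0],0.07],[[0,0,0.03],[0,0,0],0.07],[[0,0,0.04],[0,0,0],0.07]]'
python3 -m creep '[[[0,0,0.04],[0,0,0],0.07],[[-0.02,0.0,0.03],[0,-0.06,0],0.06],[[-0.04,0.01,0],[0,-0.12,0],0.04],[[-0.04,0.01,0],[0,-0.12,0],0.02],[[-0.04,0.01,0],[0,0,0],0.0],[[-0.04,0.01,0],[0,0,0],0.0],[[0,0,0],[0,0,0],0.0],[[0,0,0],[0,0,0],0.0]]'
python3 t.py 449 -165 90 -0.262 0
python3 - <<'E'
from h import *
th=-0.262;H=np.array([577.8,-199.3,0]);X=np.array([np.cos(th),np.sin(th),0]);Y=np.array([-np.sin(th),np.cos(th),0])
for n in("side","top"):
    c=capture(n);W=cloud(c);L=np.stack([(W-H)@X,(W-H)@Y,W[...,2]],-1)
    hs=cv2.cvtColor(c["pixels"],cv2.COLOR_BGR2HSV);col=(hs[...,0]>8)&(hs[...,0]<30)&(hs[...,1]>40)&(hs[...,1]<140)
    q=L[col&(abs(L[...,2]-69)<5)&(abs(L[...,1])<40)&(L[...,0]>-75)&(L[...,0]<130)]
    if len(q)>30:
        r=cv2.minAreaRect(q[:,:2].astype(np.float32));s=np.linalg.lstsq(np.c_[q[:,:2],np.ones(len(q))],q[:,2],rcond=None)[0]
        print(n,len(q),r,"plane",s.round(3))
    j=L[(abs(L[...,2]-61)<4)&(abs(L[...,1])<36)&(L[...,0]>-115)&(L[...,0]<-70)]
    print(n,"jaw n",len(j),np.median(j[:,0]) if len(j) else 0)
    cv2.imwrite("pics/h2%s.png"%n,cv2.resize(c["pixels"][80:230,200:400],None,fx=3,fy=3,interpolation=cv2.INTER_CUBIC))
E
```

```text
time: 17.95
tcp_pos: [598.1, -205.3, 111.8]
eef_rot: [-1.569, 1.261, 2.877]
ft_force: [1.8, -0.0, 0.2]
opening: 0.801
time: 18.75
tcp_pos: [419.4, -165.5, 183.8]
eef_rot: [-2.984, 1.491, 1.475]
ft_force: [0.8, -1.0, 0.4]
opening: 0.23
d [ 0.0296  0.0005 -0.0938] turn [-0.079   0.0079 -0.0085] t 18.75 q [-0.01  0.01 -0.43 -0.09 -1.12  1.37] F [ 0.8 -1.   0.4] T [-0.38  0.07  0.01] op 0.23
side 462 ((25.198959350585938, 3.071470260620117), (55.0931396484375, 183.749755859375), 88.2295913696289) plane [ 1.0000e-03 -1.6000e-02  6.8804e+01]
side jaw n 83 -99.59925773356035
top 1080 ((41.03962326049805, 1.1057796478271484), (156.7917022705078, 50.89716720581055), 0.37305328249931335) plane [ 2.0000e-03 -1.1000e-02  6.9863e+01]
top jaw n 0 0
```

View pics/h2side.png

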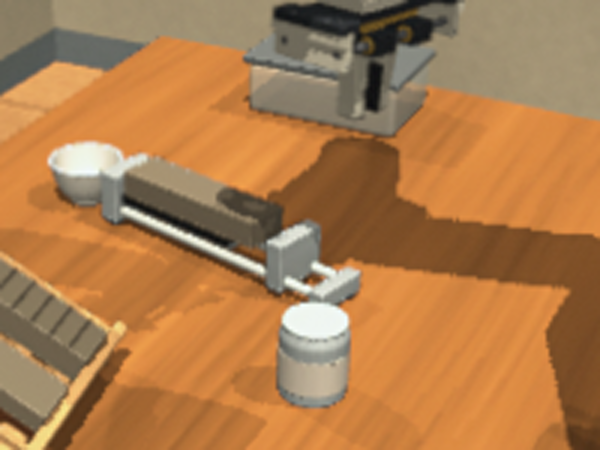

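The stone lies flat, with its top at 69.9, centred to about 1 mm and roughly 6 mm short of the fixed jaw. Nothing else has moved. Next I straighten the tool, go above the back of the sliding jaw, shut the fingers and measure where the tips are.

```bash

python3 -m creep '[[[0.018,0,-0.02],[-0.04,0.004,-0.004],0.0],[[0.0197,-0.0014,-0.02],[-0.039,0.004,-0.0045],0.0],[[0,0,-0.004],[0,0,0],0.0],[[0,0,0],[0,0,0],0.0],[[0,0,0],[0,0,0],0.0]]'
python3 t.py 457.1 -166.9 100 -0.262 0
python3 - <<'E'
from h import *
from scipy.spatial.transform import Rotation as R
o=ctrl.get_obs();T=R.from_euler('xyz',o["eef_rot"]).as_matrix();p=o["tcp_pos"]
W=cloud(capture("side"));L=(W-p)@T;s=np.sign(T[1,2])
m=(np.abs(L[...,1])<25)&(abs(L[...,2])<50)&(L[...,0]>-60)&(L[...,0]<25)
q=L[m]*[1,1,s]
for a in range(-60,20,5):
    k=q[(q[:,0]>=a)&(q[:,0]<a+5)]
    if len(k): print(a,len(k),"y",np.percentile(k[:,1],[5,95]).round(0),"z",np.percentile(k[:,2],[5,95]).round(0))
E
```

```text
time: 19.35
tcp_pos: [457.4, -167.0, 138.1]
eef_rot: [-1.456, 1.567, 2.994]
ft_force: [0.1, -1.1, 0.3]
opening: 0.004
d [-0.0003  0.0001 -0.0381] turn [-0.0006 -0.0042  0.0008] t 19.35 q [ 0.05  0.11 -0.48 -0.   -0.99  1.25] F [ 0.1 -1.1  0.3] T [-0.04  0.11  0.  ] op 0.004
-60 26 y [-15.   3.] z [-15.  22.]
-55 21 y [-15.   4.] z [-15.  20.]
-50 16 y [-14.  -1.] z [-15.  18.]
-45 21 y [-15.   6.] z [-12.  19.]
-40 21 y [-17.   4.] z [-9. 20.]
-35 22 y [-15.   3.] z [-13.  19.]
-30 20 y [-15.   7.] z [-15.  18.]
-25 6 y [-12.   2.] z [-1. 15.]
```

```bash

python3 -m creep '[[[0,0,-0.035],[0,-0.004,0],0.0],[[0,0,-0.035],[0,0,0],0.0],[[0,0,-0.03],[0,0,0],0.0],[[0,0,-0.014],[0,0,0],0.0],[[0,0,0],[0,0,0],0.0],[[0,0,0],[0,0,0],0.0]]'
python3 -m creep '[[[0.0029,-0.0008,0],[0,0,0],0.0],[[0.0029,-0.0008,0],[0,0,0],0.0],[[0.0029,-0.0008,0],[0,0,0],0.0],[[0.0029,-0.0008,0],[0,0,0],0.0],[[0.0029,-0.0008,0],[0,0,0],0.0]]'
python3 t.py 457.1 -166.9 24 -0.262 0
```

```text
time: 20.0
tcp_pos: [457.7, -167.1, 25.0]
eef_rot: [2.014, 1.569, 0.18]
ft_force: [0.3, -0.6, 0.8]
opening: 0.003
time: 20.5
tcp_pos: [471.3, -170.9, 24.1]
eef_rot: [-2.623, 1.57, 1.826]
ft_force: [-2.8, 1.2, 1.8]
opening: 0.006
d [-0.0142  0.004  -0.0001] turn [-0.0005 -0.0001  0.0009] t 20.5 q [ 0.04  0.27 -0.59 -0.   -0.71  1.26] F [-2.8  1.2  1.8] T [0.34 1.04 0.07] op 0.006
```

```bash

python3 -m creep '[[[0.0029,-0.0008,0],[0,0,0],0.0],[[0.0029,-0.0008,0],[0,0,0],0.0],[[0.0029,-0.0008,0],[0,0,0],0.0],[[0.0029,-0.0008,0],[0,0,0],0.0]]' | sed -n '2p;4p'
for i in 1 2 3; do python3 -m creep '[[[0.0014,-0.0004,0],[0,0,0],0.0],[[0.0014,-0.0004,0],[0,0,0],0.0]]' | sed -n '2p;4p'; done
```

```text
tcp_pos: [483.4, -174.1, 24.0]
ft_force: [-2.4, 1.2, 1.4]
tcp_pos: [486.1, -174.8, 24.0]
ft_force: [-2.9, 1.0, 1.2]
tcp_pos: [487.9, -175.4, 23.9]
ft_force: [-5.2, 3.5, 3.7]
tcp_pos: [490.6, -176.2, 23.9]
ft_force: [-4.5, 4.2, 3.2]
```

```bash

for i in 1 2 3; do python3 -m creep '[[[0.001,-0.00027,0],[0,0,0],0.0],[[0,0,0],[0,0,0],0.0]]' | sed -n '2p;4p'; done
```

```text
tcp_pos: [491.9, -176.5, 23.9]
ft_force: [-3.8, 2.7, 2.6]
tcp_pos: [492.1, -176.7, 23.7]
ft_force: [-5.3, 4.6, 3.7]
tcp_pos: [492.1, -176.8, 23.6]
ft_force: [-8.2, 6.0, 6.7]
```

```bash

for i in 1 2; do python3 -m creep '[[[0.001,-0.00027,0],[0,0,0],0.0],[[0,0,0],[0,0,0],0.0]]' | sed -n '2p;4p'; done
```

```text
tcp_pos: [492.0, -176.9, 23.4]
ft_force: [-10.6, 7.5, 7.9]
tcp_pos: [492.0, -177.0, 23.2]
ft_force: [-13.7, 8.6, 10.4]
```

The jaw has stalled, with the force rising steeply past the sliding force to about 16 N, so the stone is clasped. I back off, lift away and check.

```bash

python3 -m creep '[[[-0.004,0.001,0],[0,0,0],0.0],[[-0.01,0.0027,0],[0,0,0],0.0],[[-0.005,0.0013,0.01],[0,0,0],0.0],[[0,0,0.04],[0,0,0],0.0],[[0,0,0.045],[0,0,0],0.0],[[0,-0.03,0.035],[0,0,0],0.0],[[0,-0.045,0],[0,0,0],0.0],[[0,-0.045,0],[0,0,0],0.0]]'
python3 -m creep '[[[0,-0.045,0],[0,0,0],0.0],[[0,-0.045,0],[0,0,0],0.0],[[0,-0.045,0],[0,0,0],0.0],[[0,-0.045,0],[0,0,0],0.0],[[0,-0.045,0],[0,0,0],0.0],[[0,0,0],[0,0,0],0.0],[[0,0,0],[0,0,0],0.0]]'
python3 - <<'E'
from h import *
th=-0.262;H=np.array([577.8,-199.3,0]);X=np.array([np.cos(th),np.sin(th),0]);Y=np.array([-np.sin(th),np.cos(th),0])
ims=[]
for n in("top","side"):
    c=capture(n);W=cloud(c);L=np.stack([(W-H)@X,(W-H)@Y,W[...,2]],-1)
    hs=cv2.cvtColor(c["pixels"],cv2.COLOR_BGR2HSV);col=(hs[...,0]>8)&(hs[...,0]<30)&(hs[...,1]>40)&(hs[...,1]<140)
    for nm,m in(("stone",col&(abs(L[...,2]-69)<5)&(abs(L[...,1])<36)&(L[...,0]>-70)&(L[...,0]<130)),("jaw",(abs(L[...,2]-61)<4)&(abs(L[...,1])<40)&(L[...,0]>-110)&(L[...,0]<-50)&(hs[...,1]<55)),("fixed",(abs(L[...,2]-61)<4)&(abs(L[...,1])<40)&(L[...,0]>118)&(L[...,0]<160)&(hs[...,1]<55))):
        q=L[m]
        if len(q)>20:
            r=cv2.minAreaRect(q[:,:2].astype(np.float32));s=np.linalg.lstsq(np.c_[q[:,:2],np.ones(len(q))],q[:,2],rcond=None)[0]
            print(n,nm,len(q),np.round(r[0],1),np.round(r[1],1),round(r[2],2),"slopes",s[:2].round(3),"z",np.median(q[:,2]).round(1))
    p=c["pixels"];ims.append(cv2.resize(p[90:260,120:390] if n=="top" else p[100:290,100:380],(400,270)))
    d=cv2.absdiff(cv2.cvtColor(p,cv2.COLOR_BGR2GRAY),cv2.cvtColor(np.load(n+"0.npz")["px"],cv2.COLOR_BGR2GRAY))
cv2.imwrite("pics/f.png",np.hstack(ims))
o=ctrl.get_obs();print(o["time"],o["ft_force"].round(1),o["tcp_pos"].round(0))
E
```

```text
time: 23.3
tcp_pos: [478.9, -294.0, 157.3]
eef_rot: [1.656, 1.564, -0.176]
ft_force: [0.9, -0.0, -1.1]
opening: 0.006
time: 24.0
tcp_pos: [476.9, -518.7, 154.0]
eef_rot: [2.732, 1.57, 0.896]
ft_force: [-0.2, -0.7, -0.2]
opening: 0.003
top stone 1295 [34.2  0.5] [180.2  51.6] 0.46 slopes [ 0.    -0.006] z 70.0
top jaw 193 [-66.8   0.3] [21.5 64.1] 0.32 slopes [-0.015 -0.003] z 61.4
top fixed 163 [136.7   0.9] [24.4 62.6] 1.29 slopes [-0.026  0.001] z 61.8
side stone 473 [32.3  1.7] [183.7  55.1] 0.17 slopes [ 0.006 -0.02 ] z 68.8
side jaw 83 [-67.9   4. ] [68.9 26.1] 85.77 slopes [-0.007  0.014] z 60.5
side fixed 44 [139.6   4.2] [24.6 65.9] 19.74 slopes [-0.039 -0.031] z 60.3
24.1 [-1.  -0.7  0.7] [ 478. -517.  155.]
```

View pics/f.png

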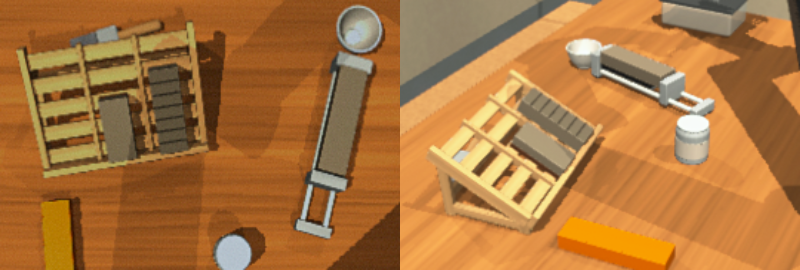

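The final picture shows the stone clasped in the holder and straight, with everything else in place and the arm clear. The jaw faces measure 180.5 mm apart. I hand the job in.

```bash
python3 -c "
from station import order;print(order.job_done())"
```

```text
the job is handed in; nothing more can be done
None
```

The longest whetstone is on the rubber bed and held between the two jaws, and I handed the job in at about 24 s. I lifted it out of the left bay, lowered it until it touched the bed and released it there. Then I pushed the sliding jaw with shut fingers until it stalled at about 16 N.

**Last checks from the top camera:**
- **Stone:** its top is level at 70.0 mm, as expected. It is centred to about 0.5 mm and within about 0.5° of the holder's axis.
- **Jaws:** the faces are about 180.5 mm apart, against 180 when they clasp the stone, so there is no play within measuring error.
- **Everything else:** the other two stones, bowl, brush and tin look unmoved, and the arm is clear with no contact force.

**What failed or disagreed:**
- The first close passed above the stone without touching it, because the finger tips measured about 24 mm short of the stated TCP. I went deeper and gripped it at 49.8 mm.
- Two approaches square to the slope ran into joint limits, so I gripped the stone with less tilt and made up the difference when placing.
- The side camera reads about 3 mm off from the top camera. I judged position against the bed and jaws instead.

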